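# Set the iris of an inspection backlight

## Task

On the round inspection backlight, use the outside of the fingertips to push the upright pin of the iris lever gently round until the lever rests against the steel stop block, then push it back until the lever points at the one long mark on the scale, and come away from it. Only push the pin: never take it between the fingers. Leave everything else on the bench where it is.

Things in the scene. Friction and masses are not known exactly. Their poses are not given: they have to be found in the camera images.
- light: the inspection backlight, screwed down: black round base 244 mm across and 22 mm high; on it the scale disc, and in the middle a drum with a white window 55 mm above the bench, ringed by the turning iris ring (radius 58 mm, top 44.5 mm above the bench). Origin on the ring's axis at bench height, z up. Its x axis is where the lever points when joint iris reads 0
- iris (a joint): angle of the iris ring and its lever about the vertical axis of the light, in rad, counter-clockwise seen from above positive, 0 along the light's x axis. It runs from -0.9 to 0.9; at 0.9 the lever rests against the stop block, at -0.9 it meets a hidden end stop. The ring has dry friction and stays where it is left; pushing the pin takes about 2 N
- lever_pin (a point): centre of the top of the lever's steel pin. The pin is upright, 12 mm in diameter, 82 mm from the ring's axis, and reaches from 38 to 76 mm above the bench. It stands on a flat steel lever arm 10 mm wide, whose top is 38 mm above the bench and which ends in a point 93 mm from the axis. Nothing near the arc of the pin stands higher than the arm, except ring and drum inside 58 mm radius. This point's x axis points from the ring's axis out along the lever
- stop_block (a point): top of the fixed steel stop block (14 x 12 mm, 38 mm above the bench), 70 mm from the ring's axis, on the counter-clockwise side of the lever; its near face touches the lever arm's flank when joint iris reads 0.9
- long_mark (a point): middle of the long mark: a black line 23 mm long and 4 mm wide, radial, 93 to 117 mm from the ring's axis, on the aluminium scale disc (238 mm across, top 25 mm above the bench). Four short marks (7 mm) stand on each side of it, 0.15 rad apart. The disc is fixed, but its angle differs from one time to the next. This point's x axis points from the ring's axis out along the mark; the lever is set when its x axis and this one agree
- motor: loose bystander: stepper motor standing shaft up, 42 x 42 mm, 56 mm high with its shaft; origin under its centre
- pulley: loose bystander: small black and aluminium belt pulley, 40 mm across, 28 mm high; origin under its centre
- bracket: loose bystander: black angle bracket, 60 x 40 mm, 45 mm high; origin under its centre
- glue: loose bystander: glue bottle with a blue cap, 48 mm across, 130 mm high; origin under its centre
- screwdriver: loose bystander: lying screwdriver with an orange handle; origin under its middle
- wrench: loose bystander: lying steel wrench; origin under its middle
- tub: loose bystander: empty white plastic tub, 110 mm across, 105 mm high; origin under its centre
There are look-alikes about, which are no part of the job. Of the things like the light, leave any that is green or purple; of the rest the larger one is meant.

How it is judged (in metres and radians):
On the way, in this order (a step that is already met when the one before it is completed fails the run):
1. the lever has been pushed against the stop block (value of joint iris above 0.85 rad), for 0.1 s.
2. the lever has been pushed back to the long mark (angle between the x axis of lever_pin and the x axis of long_mark, either way round below 0.07 rad), for 0.2 s.
At the end, for the whole second after the job is handed in: The lever points at the long mark within 0.07 rad (4 degrees) and is at rest (angle between the x axis of lever_pin and the x axis of long_mark, either way round below 0.07 rad and velocity of joint iris between -0.03 and 0.03 rad/s); the robot touches nothing.
It fails at once if the pin is taken between the fingers (horizontal distance between the grasp point and lever_pin below 0.007 m and z of the grasp point in the frame of lever_pin below 0.01 m).
It fails at once if the lever is pushed roughly (over 40 N) (contact force between the fingers and iris above 40 N).
It fails at once if something else on the bench is lifted or shifted by more than 15 mm (distance of any of motor, pulley, bracket, glue, screwdriver, wrench, tub from where it was at the start of the episode above 0.015 m).
It also fails if it takes over 59 s, if anything falls off the work surface, if the arm or the gripper's body presses on something with over 40 N, if the wrist force passes 120 N, or if a joint passes its speed limit or range.

## Robot

A 6-joint arm with a two-finger parallel gripper is mounted at the origin on the work surface. World frame = base frame: x ahead of the robot, y to its left, z up, the work surface at z = 0. Lengths are in mm, angles in rad, forces in N, time in s.
With the tool pointing down it reaches from about 350 to 875 mm from the base axis. Payload 4.2 kg.
Tool frame: the origin (TCP) lies at the very end of the fingers, on their centre line; the grasp point (between the pads) lies 19 mm behind it; z points along the fingers, y is the line along which they close (so a half turn about z gives the same grasp; the last joint's range is limited). The gripper opens to 85 mm and grips with 20 to 120 N. Pads are 22 mm wide; open, the fingers measure 114 mm over their backs; the gripper's body (76 mm by 85 mm) begins 54 mm behind the grasp point. The pads swing forward as they close: fully open they stand 13 mm farther back than shut.
Start: joints at [-1.083, 0.385, 0.008, 0, -1.194, -0.259], TCP at [141.773, -608.687, 200.812] pointing down, gripper open.
Joint ranges: [-3.14, 3.14], [-1.21, 2.06], [-1.07, 1.41], [-3.16, 2.05], [-2.99, -0.16], [-3.1, 3.1]. Speed limits (rad/s): [2.79, 2.79, 3.14, 3.14, 3.14, 3.14].

## Interface

Orientations are given as a unit quaternion [x, y, z, w].
In Python, from bench import arm gives the robot as it stands. The module is installed in compiled form; this text tells all that it offers.
- The arm moves only by the tool drive_tool, never from a script. Its argument "targets" is a list of rows, each a list of 5 numbers: the closure, from -1 (fully open) to 1 (shut), then the shift along the tool's x, y, z in mm, then the turn about the tool's z in degrees. In form: [[grip, tx, ty, tz, roll], ...]. A call has 1 to 12 rows; each row is the pose to reach, as a shift and turn from the pose commanded when the call began, along the tool's axes at that moment; what a row does not reach only later rows make up. A row lasts 1/10 s, in which the tool goes at most 50 mm and 8.59 degrees, less where a joint would pass 70% of its speed; a pose out of reach is approached as far as the arm can. A call with a gripper value outside its range is refused whole. The fingers move at their own pace and stop on an object; the grip force is fixed at half the most. Time passes only in rows, so rows that repeat a pose let the fingers close. It gives the time, the measured TCP pose, the force, the opening and the grip force at its end, in the units of the state.
- arm.read_state(): the state, without advancing time (a new reading comes with each control period).
- arm.get_image(name): name is "scene" or "top" or "wrist"; returns the picture (400x640x3 uint8, blue, green, red); there is no depth.
- arm.camera_params(name): a dict with "fov_y" (degrees; the focal length in pixels is half the picture's height over the tangent of half this angle, whatever the lens; pixels are square), "cx", "cy" (the principal point, pixels), "rvec" (rotation vector, rad) and "tvec" (3), from world to camera coordinates, as OpenCV has them; the wrist camera has in their place "tool_from_camera" (4x4, takes a point from camera to tool coordinates, whose origin is the TCP and whose axes are the flange's). Camera axes: x right, y down, z forward; pixel columns grow to the right and rows downward; lengths in mm; the calibration is good to about 2 mm. The wrist camera is an equidistant fisheye: a pixel r from the principal point sees the ray r / f radians off the axis. A picture is of the moment at which its call begins: read the wrist's pose just before it. camera_params takes no time and is no camera call.
- arm.job_done(): hands the job in; it is judged then, once.
The state is a dict: "clock": time; "joints": joint angles; "joint_vel": joint speeds; "joint_efforts": joint torques, N m; "position": TCP position; "ee_rot": TCP orientation; "contact_force": force on the tool from outside, world axes, zero at the start; "wrist_torque": the same for the moment, N m; "gripper_width": finger opening in mm; "grasp_force": force on a finger pad.
Only numpy, scipy, OpenCV 4.12 (cv2) and the standard library are available. Lean on these libraries where they do the work, as an engineer would, in place of code of your own. Each camera call takes 0.05 s, during which the arm holds its last target. There are 200 camera calls.

## Working session

There is one attempt and no reset: what is moved stays moved. The work goes in short steps, Python scripts to look and compute and a tool call to move; the robot and the scene stay as the last step left them, time stands still between calls to the robot, and variables do not carry over. Pictures are saved under pics/ and viewed, at most 10 in all, crops included, and the job is handed in when it is done.

Besides the shell and the picture viewer there is one more tool, called after "Call:" as name(argument=value, ...) on one line, values as JSON. drive_tool: Moves the arm, as the interface text tells. Its arguments: {"type":"object","properties":{"targets":{"type":"array","items":{"type":"array","items":{"type":"number"}}}},"required":["targets"]}

```bash
mkdir -p pics; cat > h.py <<'E'
import numpy as np, cv2
from bench import arm
from scipy.spatial.transform import Rotation as R
def ray(name,u,v,st=None):
    p=arm.camera_params(name); f=200/np.tan(np.radians(p["fov_y"])/2)
    x,y=u-p["cx"],v-p["cy"]
    if name!="wrist":
        M=cv2.Rodrigues(np.array(p["rvec"],float))[0]; t=np.array(p["tvec"],float).ravel()
        return -M.T@t, M.T@np.array([x/f,y/f,1])
    r=np.hypot(x,y)+1e-9; a=r/f
    d=np.array([x/r*np.sin(a),y/r*np.sin(a),np.cos(a)])
    T=np.array(p["tool_from_camera"]); Q=R.from_quat(st["ee_rot"]).as_matrix()
    return Q@T[:3,3]+st["position"], Q@T[:3,:3]@d
def onz(name,u,v,z,st=None):
    o,d=ray(name,u,v,st); return o+d*(z-o[2])/d[2]
def proj(name,P,st=None):
    p=arm.camera_params(name); f=200/np.tan(np.radians(p["fov_y"])/2); P=np.array(P,float)
    if name!="wrist":
        c=cv2.Rodrigues(np.array(p["rvec"],float))[0]@P+np.array(p["tvec"],float).ravel()
        return c[:2]/c[2]*f+[p["cx"],p["cy"]]
    T=np.array(p["tool_from_camera"]); Q=R.from_quat(st["ee_rot"]).as_matrix()
    c=T[:3,:3].T@(Q.T@(P-st["position"])-T[:3,3]); s=np.hypot(*c[:2])
    return c[:2]/s*np.arctan2(s,c[2])*f+[p["cx"],p["cy"]]
E
python3 - <<'E'
from h import *
for n in("top","scene"):cv2.imwrite(f"pics/{n}0.png",arm.get_image(n))
s=arm.read_state();print(s["clock"],s["position"],s["ee_rot"],s["gripper_width"])
print(arm.camera_params("wrist"))
E
```

```text
0.1 [ 141.63319323 -608.15010521  199.8355048 ] [-1.14068607e-01  9.93472406e-01  9.53596194e-04 -1.47634456e-04] 85.36489595136642
{'fov_y': 65.70646984690485, 'cx': 322.18700642130693, 'cy': 199.37511137139867, 'tool_from_camera': array([[ 6.07631171e-04, -9.53083853e-01, -3.02705797e-01,
         7.67805146e+01],
       [ 9.99999408e-01,  3.05857136e-04,  1.04432527e-03,
         4.25209615e-01],
       [-9.02744824e-04, -3.02706253e-01,  9.53083475e-01,
        -1.73296156e+02],
       [ 0.00000000e+00,  0.00000000e+00,  0.00000000e+00,
         1.00000000e+00]])}
```

View pics/top0.png

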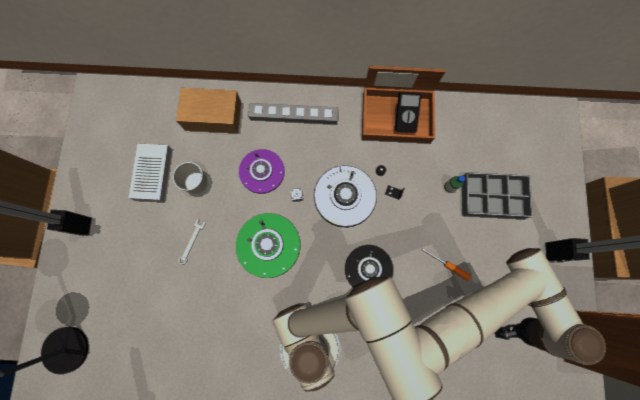

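View pics/scene0.png

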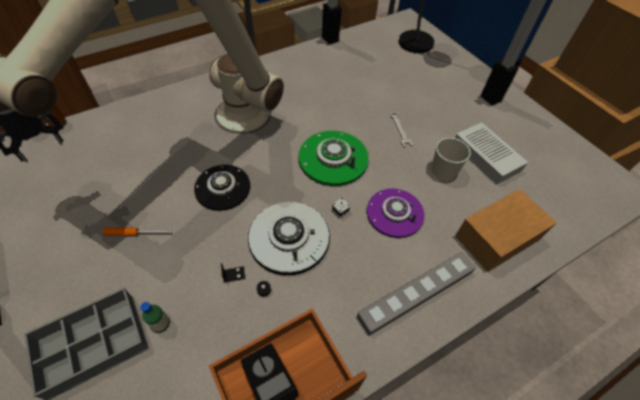

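Seen in the top view, there are four lights: the white/aluminium one at (345,196), green at (267,245), purple at (261,171), and a smaller dark one at (370,268). Green and purple are ruled out, and the white one is the larger of the other two, so it is the one meant. The lever lies near (350,175). I'll confirm it in an enlarged crop.

```bash
python3 - <<'E'
from h import *
a=arm.get_image("top");b=arm.get_image("scene")
A=cv2.resize(a[155:235,305:415],None,fx=7,fy=7,interpolation=cv2.INTER_CUBIC)
cv2.imwrite("pics/c1.png",A)
hsv=cv2.cvtColor(a,cv2.COLOR_BGR2HSV)
m=((hsv[...,1]<40)&(hsv[...,2]>165)).astype(np.uint8)
m[:,:312]=0;m[:155]=0;m[230:]=0;m[:,379:]=0
c=max(cv2.findContours(m,0,1)[0],key=cv2.contourArea)
e=cv2.fitEllipse(cv2.convexHull(c));print(e)
print("centre",onz("top",*e[0],25))
for q in((350,175),):print(onz("top",*q,76))
h=e[0][0];print("r",np.linalg.norm(onz("top",h+e[1][0]/2,e[0][1],25)-onz("top",*e[0],25)))
E
```

```text
((345.0986022949219, 195.3743133544922), (58.976070404052734, 60.92451858520508), 109.33395385742188)
centre [ 568.92603141 -104.15010536   25.        ]
[ 637.01591312 -116.13884686   76.        ]
r 113.6848208449515
```

View pics/c1.png

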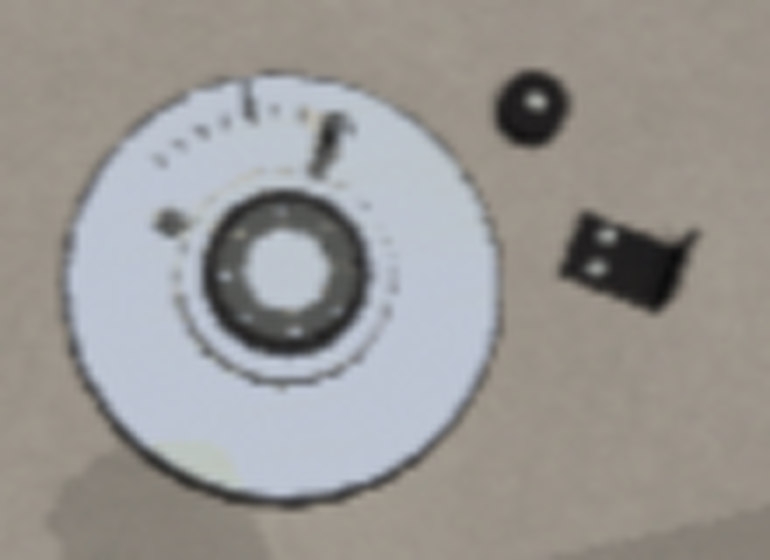

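Call:
drive_tool(targets=[[1, -40, 23, 0, 0], [1, -80, 46, 0, 0], [1, -120, 69, 0, 0], [1, -160, 92, 0, 0], [1, -205, 118, 0, 0], [1, -245, 141, 0, 0], [1, -285, 165, 0, 0], [1, -325, 188, 0, 0], [1, -365, 211, 0, 0], [1, -405, 234, 0, 0], [1, -440, 254, 0, 0], [1, -480, 277, 0, 0]])

```text
clock: 1.4
position: [547.2, -228.7, 200.8]
ee_rot: [-0.114, 0.993, 0.0, -0.0]
contact_force: [0.6, -0.8, 0.1]
gripper_width: -0.3
grasp_force: 0.0
```

Call:
drive_tool(targets=[[1, -35, 20, 0, 0], [1, -75, 43, 0, 0], [1, -75, 43, 0, 0], [1, -75, 43, 0, 0]])

```text
clock: 1.8
position: [610.0, -170.2, 199.9]
ee_rot: [-0.115, 0.993, 0.0, -0.001]
contact_force: [-1.1, 0.8, -0.4]
gripper_width: 0.2
grasp_force: 0.0
```

```bash
python3 - <<'E'
from h import *
s=arm.read_state();cv2.imwrite("pics/w1.png",arm.get_image("wrist"))
print(s["clock"],s["position"],s["ee_rot"],s["contact_force"],s["joints"])
E
```

```text
1.8 [ 609.9526136  -170.17299756  199.9095598 ] [-1.15044187e-01  9.93360049e-01  1.78391987e-04 -7.84487007e-04] [-1.1218714   0.82265993 -0.37264408] [-1.70454289e-02  4.00258677e-01  2.97793163e-02 -1.57198023e-04
 -1.20191931e+00 -1.32309506e+00]
```

View pics/w1.png

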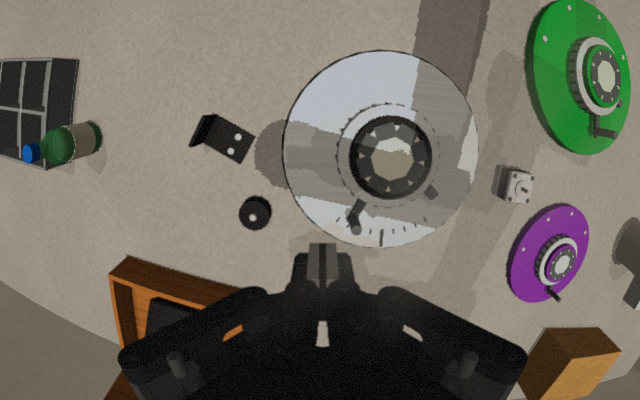

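The wrist view shows the light with its disc centre near (380,148), the lever and pin near (357,225), the long mark near (381,238) and the stop block near (432,192). The shut fingers end at (322,245). Next I'll measure these in an enlarged crop.

```bash
python3 - <<'E'
from h import *
s=arm.read_state();a=arm.get_image("wrist")
A=cv2.resize(a[175:255,330:450],None,fx=6,fy=6,interpolation=cv2.INTER_CUBIC)
cv2.imwrite("pics/c2.png",A)
# white window circle and disc edge on known planes
g=cv2.cvtColor(a,cv2.COLOR_BGR2GRAY).astype(float)
pts=[]
c0=np.array([568.9,-104.15])
for it in range(3):
    pts=[]
    for th in np.arange(0,2*np.pi,.1):
        rr=np.arange(105,132,.5)
        uv=np.array([proj("wrist",[c0[0]+r*np.cos(th),c0[1]+r*np.sin(th),25],s) for r in rr])
        v=cv2.remap(g.astype(np.float32),uv[:,0].astype(np.float32).reshape(1,-1),uv[:,1].astype(np.float32).reshape(1,-1),1).ravel()
        if (uv[:,1]>240).any(): continue
        d=v[4:]-v[:-4]; i=d.argmin()
        if d[i]<-25: pts.append(c0+rr[i+2]*np.array([np.cos(th),np.sin(th)]))
    (x,y),r=cv2.minEnclosingCircle(np.float32(pts)); P=np.array(pts)
    sol=np.linalg.lstsq(np.c_[2*P,np.ones(len(P))],(P**2).sum(1),rcond=None)[0]
    c0=sol[:2];print(len(P),c0,np.sqrt(sol[2]+c0@c0))
E
```

```text
Traceback (most recent call last):
  File "h.py", line 17, in proj
    p=arm.camera_params(name); f=200/np.tan(np.radians(p["fov_y"])/2); P=np.array(P,float)
ValueError: time passes only in moves, steps and waits
```

View pics/c2.png

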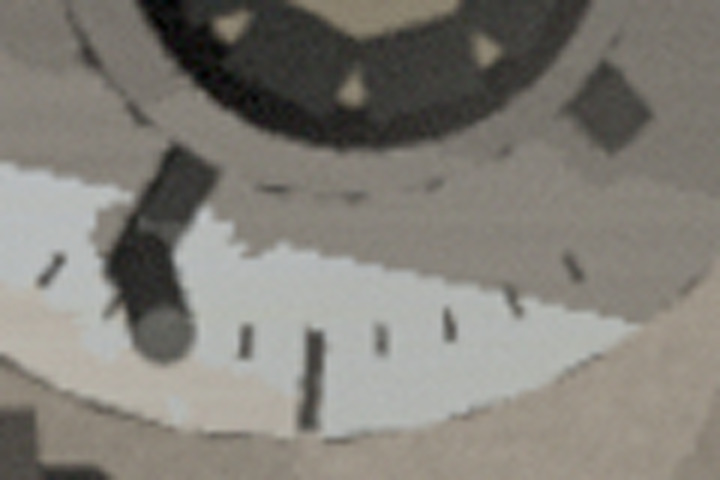

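The crop shows the pin top at full-image (357.2,230), the long mark from (382.7,230) to (381.3,246.7), and the stop block at (432,193).

```bash
sed -i 's/arm.camera_params(name)/cp(name)/; s/^from scipy.*/&\nimport functools\ncp=functools.lru_cache(None)(arm.camera_params)/' h.py
cat > disc.py <<'E'
from h import *
def disc(a,s,c0=(568.9,-104.15),vmax=240):
    g=cv2.cvtColor(a,cv2.COLOR_BGR2GRAY).astype(np.float32);c0=np.array(c0)
    for it in range(3):
        pts=[]
        for th in np.arange(0,2*np.pi,.1):
            rr=np.arange(105,132,.5);e=np.array([np.cos(th),np.sin(th)])
            uv=np.float32([proj("wrist",[*(c0+r*e),25],s) for r in rr])
            if uv[:,1].max()>vmax: continue
            v=cv2.remap(g,uv[None,:,0],uv[None,:,1],1).ravel();d=v[4:]-v[:-4];i=d.argmin()
            if d[i]<-25: pts.append(c0+rr[i+2]*e)
        P=np.array(pts);sol=np.linalg.lstsq(np.c_[2*P,np.ones(len(P))],(P**2).sum(1),rcond=None)[0]
        c0=sol[:2]
    print("disc",len(P),c0,np.sqrt(sol[2]+c0@c0));return c0
E
python3 - <<'E'
from disc import *
s=arm.read_state();a=arm.get_image("wrist");c=disc(a,s)
def pol(n,u,v,z):
    p=onz("wrist",u,v,z,s)[:2];d=p-c;print(n,p.round(1),"r",np.hypot(*d).round(1),"ang",np.arctan2(d[1],d[0]).round(3))
pol("pin",357.2,230,76);pol("m1",382.7,230,25);pol("m2",381.3,246.7,25);pol("stop",432,193,38)
E
```

```text
disc 42 [ 571.96625246 -102.5543906 ] 118.2908377510856
pin [ 650.6 -123.3] r 81.4 ang -0.258
m1 [663.6 -80.9] r 94.2 ang 0.232
m2 [686.2 -75.7] r 117.3 ang 0.231
stop [600.7 -39.5] r 69.3 ang 1.142
```

Call:
drive_tool(targets=[[1, -16, 0, 20, 8], [1, -32, 1, 50, 16], [1, -32, 1, 85, 24], [1, -32, 1, 115, 28], [1, -32, 1, 135, 28], [1, -32, 1, 150, 28], [1, -32, 1, 150, 28]])

```text
clock: 2.65
position: [638.1, -163.9, 48.5]
ee_rot: [0.131, 0.991, -0.0, -0.003]
contact_force: [-0.1, 0.3, 0.0]
gripper_width: 0.1
grasp_force: 0.0
```

```bash
cat > arc.py <<'E'
from h import *
import sys
def rows(phis,ds,z=50,rr=82,c=(572,-102.5)):
    s=arm.read_state();p=s["position"];Q=R.from_quat(s["ee_rot"]).as_matrix();h=np.arctan2(-Q[0,1],Q[1,1])
    print(s["clock"],p.round(1),"heading",h.round(3),s["contact_force"].round(1))
    for f,d in zip(phis,ds):
        P=[c[0]+rr*np.cos(f)+d*np.sin(f),c[1]+rr*np.sin(f)-d*np.cos(f),z]
        print(round(f,3),round(d,1),(Q.T@(np.array(P)-p)).round(1).tolist(),round(np.degrees(h-f),1))
E
python3 - <<'E'
from arc import *
cv2.imwrite("pics/w2.png",cv2.resize(arm.get_image("wrist")[140:270,250:450],None,fx=4,fy=4,interpolation=2))
f=np.r_[[-.258]*3,np.arange(-.2,.75,.1)];rows(f,np.r_[[32,26,21.5],[21]*(len(f)-3)])
E
```

```text
2.7 [ 639.5 -164.    50.3] heading -0.261 [ 0.9  0.1 -0.3]
-0.258 32.0 [-1.0, 10.2, 0.3] -0.2
-0.258 26.0 [-1.0, 16.2, 0.3] -0.2
-0.258 21.5 [-1.0, 20.7, 0.3] -0.2
-0.2 21.0 [-2.1, 26.0, 0.3] -3.5
-0.1 21.0 [-3.2, 34.4, 0.3] -9.2
0.0 21.0 [-3.6, 42.8, 0.3] -15.0
0.1 21.0 [-3.1, 51.3, 0.2] -20.7
0.2 21.0 [-1.7, 59.6, 0.2] -26.4
0.3 21.0 [0.5, 67.8, 0.2] -32.2
0.4 21.0 [3.5, 75.7, 0.2] -37.9
0.5 21.0 [7.2, 83.3, 0.2] -43.6
0.6 21.0 [11.7, 90.5, 0.3] -49.4
0.7 21.0 [16.9, 97.2, 0.3] -55.1
```

View pics/w2.png

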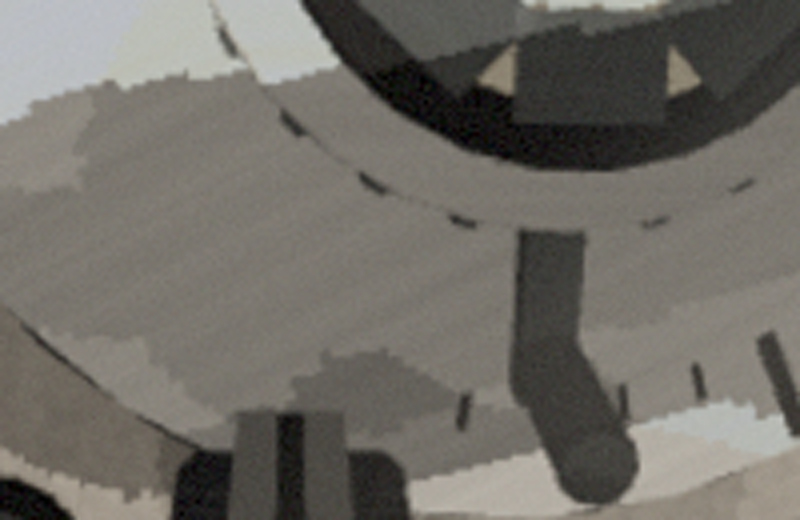

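The crop shows the shut fingers at left (285,460), well clear of the pin top at (597,465). I'll make contact slowly and push counter-clockwise.

Call:
drive_tool(targets=[[1, -1, 8, 0, 0], [1, -1, 13, 0, 0], [1, -1, 16, 0, 0], [1, -1.2, 19, 0, 0], [1, -1.5, 22, 0, -1], [1, -2, 26, 0, -3.5], [1, -2.7, 30, 0, -6.3], [1, -3.2, 34.4, 0, -9.2], [1, -3.5, 38.6, 0, -12], [1, -3.6, 42.8, 0, -15], [1, -3.4, 47, 0, -18], [1, -3.1, 51.3, 0, -20.7]])

```text
clock: 3.9
position: [657.0, -113.8, 50.9]
ee_rot: [-0.052, 0.999, -0.0, 0.0]
contact_force: [-1.1, -0.6, 0.1]
gripper_width: -0.0
grasp_force: 0.0
```

```bash
python3 - <<'E'
from arc import *
cv2.imwrite("pics/w3.png",cv2.resize(arm.get_image("wrist")[140:270,250:450],None,fx=4,fy=4,interpolation=2))
f=np.arange(.15,.9,.05);rows(f,[21]*len(f))
E
```

```text
3.95 [ 657.1 -113.2   50.9] heading 0.106 [ 0.1  0.2 -0.4]
0.15 21 [0.7, 2.3, 0.9] -2.5
0.2 21 [-0.1, 6.4, 0.9] -5.4
0.25 21 [-0.6, 10.6, 0.9] -8.3
0.3 21 [-1.0, 14.9, 0.9] -11.1
0.35 21 [-1.1, 19.1, 0.9] -14.0
0.4 21 [-1.0, 23.3, 0.9] -16.8
0.45 21 [-0.7, 27.5, 0.9] -19.7
0.5 21 [-0.2, 31.7, 0.9] -22.6
0.55 21 [0.5, 35.9, 0.9] -25.4
0.6 21 [1.4, 40.0, 0.9] -28.3
0.65 21 [2.5, 44.1, 0.9] -31.2
0.7 21 [3.8, 48.1, 0.9] -34.0
0.75 21 [5.4, 52.1, 0.9] -36.9
0.8 21 [7.1, 56.0, 0.9] -39.8
0.85 21 [9.0, 59.7, 0.9] -42.6
```

View pics/w3.png

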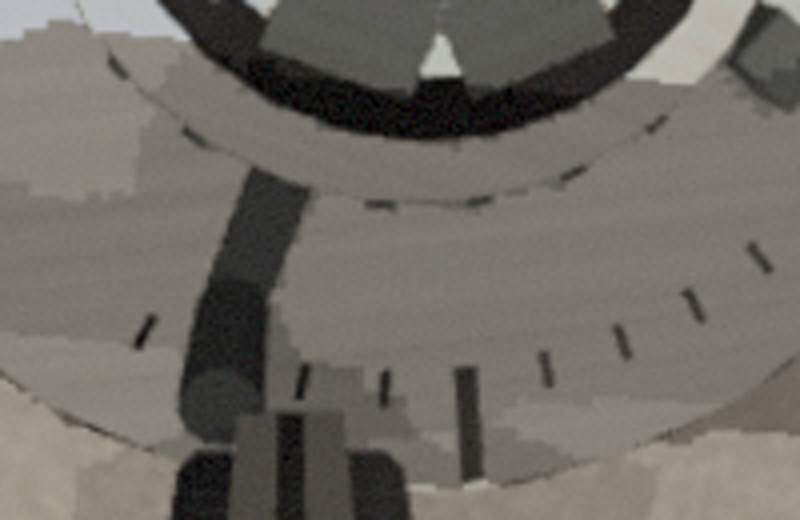

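The crop shows the pin top at (222,405), now left of the fingers at (290,440), so I'll check its actual angle.

```bash
python3 - <<'E'
from h import *
s=arm.read_state();c=np.array([572,-102.5])
def pol(n,u,v,z):
    p=onz("wrist",u,v,z,s)[:2];d=p-c;print(n,p.round(1),"r",np.hypot(*d).round(1),"ang",np.arctan2(d[1],d[0]).round(3))
pol("pin",305.5,241,76);pol("m1",250+466/4,140+368/4,25);pol("m2",250+472/4,140+480/4,25)
pol("ring-end of arm",250+280/4,140+180/4,38);pol("tip px",250+290/4,140+412/4,50)
print(proj("wrist",s["position"],s),proj("wrist",[572+82*np.cos(-.1),-102.5+82*np.sin(-.1),76],s))
E
```

```text
pin [ 651.3 -122. ] r 81.7 ang -0.241
m1 [664.3 -80.2] r 94.9 ang 0.237
m2 [686.5 -75.4] r 117.7 ang 0.232
ring-end of arm [ 630.3 -116.7] r 60.0 ang -0.239
tip px [ 663.9 -111.6] r 92.4 ang -0.098
[321.01820078 233.41813879] [326.30211062 246.89160296]
```

```bash
python3 - <<'E'
from h import *
s=arm.read_state();b=arm.get_image("scene");print(s["position"])
for x in(0,11):
  for h in(0,5,10,15,20,26): print(x,h,proj("wrist",s["position"]+R.from_quat(s["ee_rot"]).apply([x,0,-h]),s).round(1),end=" ")
t=proj("scene",s["position"]);q=proj("scene",[652,-122.5,76]);print("\n",t,q)
u,v=int(t[0])-50,int(t[1])-55
A=cv2.resize(b[v:v+80,u:u+100],None,fx=7,fy=7,interpolation=2)
for p,col in((t,(0,0,255)),(q,(0,255,0))):cv2.drawMarker(A,tuple(int(k) for k in (p-[u,v])*7),col,0,14,1)
cv2.imwrite("pics/s1.png",A)
E
```

```text
[ 657.14710981 -113.20418607   50.88677036]
0 0 [321.  233.4] 0 5 [321.  236.8] 0 10 [321.  240.4] 0 15 [320.9 244.1] 0 20 [320.9 248.1] 0 26 [320.9 253.1] 11 0 [321.  216.6] 11 5 [321.  219.7] 11 10 [321.  222.9] 11 15 [320.9 226.2] 11 20 [320.9 229.8] 11 26 [320.9 234.3] 
 [299.44235912 253.96675113] [295.46607098 249.70327332]
```

View pics/s1.png

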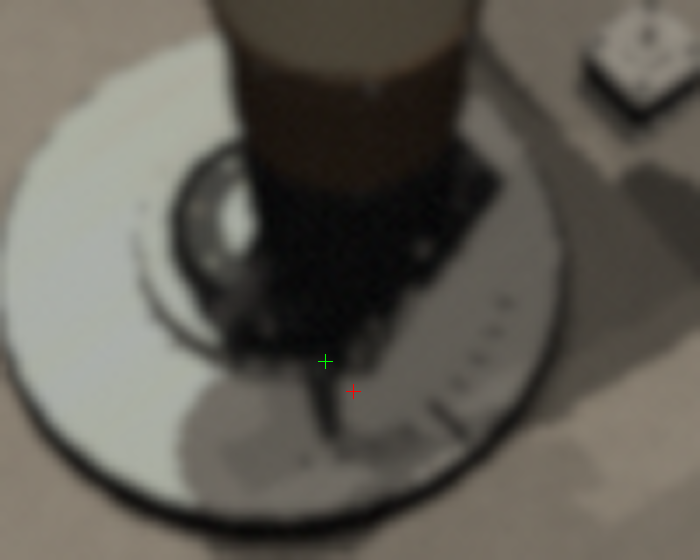

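The scene crop puts the TCP marker (353,390) about 4 px below the visible fingertips (~365,365). The shut fingers therefore end roughly 25 mm or more above the nominal TCP, and they passed just over the pin. I'll back off over the bare disc, descend in guarded steps, and check forces.

Call:
drive_tool(targets=[[1, 0, 0, -10, 0], [1, 0, 0, -20, 0], [1, 8, -17, -20, 7], [1, 16, -34, -20, 14], [1, 23, -52, -20, 20.7], [1, 23, -52, -10, 20.7], [1, 23, -52, 0, 20.7], [1, 23, -52, 5, 20.7], [1, 23, -52, 10, 20.7], [1, 23, -52, 13, 20.7], [1, 23, -52, 16, 20.7], [1, 23, -52, 16, 20.7]])

```text
clock: 5.2
position: [639.1, -167.9, 34.4]
ee_rot: [0.129, 0.992, 0.0, -0.0]
contact_force: [-0.9, 0.6, 0.2]
gripper_width: 0.1
grasp_force: 0.0
```

```bash
python3 - <<'E'
from arc import *
f=[-.258]*6;rows(f,[40,30,26,23,20,17],z=35)
E
```

```text
5.2 [ 639.1 -167.9   34.4] heading -0.259 [-0.9  0.6  0.2]
-0.258 40 [-0.4, 6.1, -0.6] -0.1
-0.258 30 [-0.4, 16.1, -0.6] -0.1
-0.258 26 [-0.4, 20.1, -0.6] -0.1
-0.258 23 [-0.4, 23.1, -0.6] -0.1
-0.258 20 [-0.4, 26.1, -0.6] -0.1
-0.258 17 [-0.4, 29.1, -0.6] -0.1
```

Call:
drive_tool(targets=[[1, 0, 6, 3, 0], [1, 0, 12, 6, 0], [1, 0, 16, 6, 0], [1, 0, 20, 6, 0], [1, 0, 22, 6, 0], [1, 0, 24, 6, 0], [1, 0, 26, 6, 0], [1, 0, 28, 6, 0], [1, 0, 30, 6, 0], [1, 0, 32, 6, 0], [1, 0, 34, 6, 0], [1, 0, 34, 6, 0]])

```text
clock: 6.4
position: [648.2, -135.2, 28.9]
ee_rot: [0.13, 0.992, 0.0, 0.0]
contact_force: [0.4, -0.7, 0.9]
gripper_width: -0.1
grasp_force: 0.6
```

```bash
python3 - <<'E'
from arc import *
rows([-.2],[20],z=28)
cv2.imwrite("pics/w4.png",cv2.resize(arm.get_image("wrist")[140:270,250:450],None,fx=4,fy=4,interpolation=2))
E
```

```text
6.4 [ 648.2 -135.2   28.9] heading -0.26 [ 0.4 -0.7  0.9]
-0.2 20 [-1.1, -3.1, 0.9] -3.4
```

View pics/w4.png

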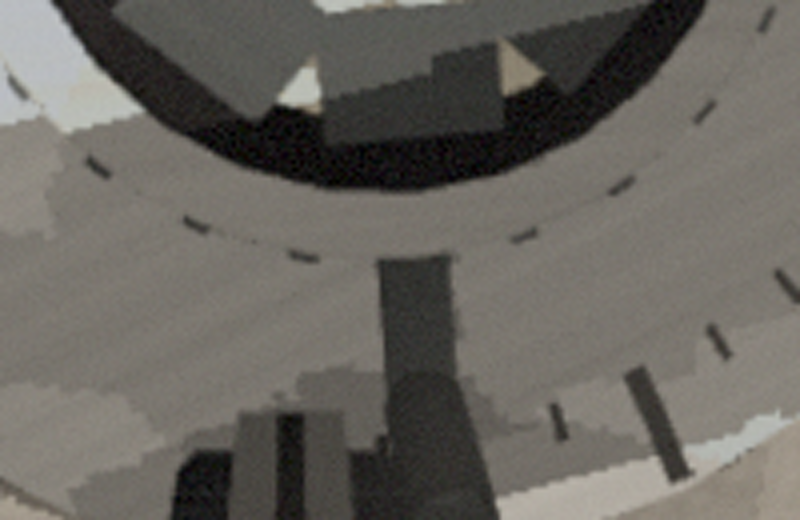

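The crop shows the pin directly right of the fingertip and overlapping the black finger behind it, so the fingers are now beside the pin. The arm root is at (416,260).

```bash
cat > lev.py <<'E'
from arc import *
def pol(n,u,v,z,s,c=np.array([572,-102.5])):
    p=onz("wrist",u,v,z,s)[:2];d=p-c;print(n,p.round(1),"r",np.hypot(*d).round(1),"ang",np.arctan2(d[1],d[0]).round(3))
E
python3 - <<'E'
from lev import *
s=arm.read_state();pol("root",250+416/4,140+260/4,38,s)
pol("root L",250+380/4,140+262/4,38,s);pol("root R",250+452/4,140+258/4,38,s)
f=np.arange(-.2,.3,.05);rows(f,[14.5]*len(f),z=29)
E
```

```text
root [ 632.  -111.5] r 60.7 ang -0.149
root L [ 631.  -116.5] r 60.6 ang -0.232
root R [ 633.  -106.5] r 61.2 ang -0.065
6.45 [ 648.1 -135.2   28.9] heading -0.26 [ 0.3 -1.4  0.2]
-0.2 14.5 [-0.7, 2.4, -0.1] -3.4
-0.15 14.5 [-1.1, 6.6, -0.1] -6.3
-0.1 14.5 [-1.3, 10.7, -0.1] -9.2
-0.05 14.5 [-1.2, 14.9, -0.1] -12.0
-0.0 14.5 [-1.0, 19.1, -0.1] -14.9
0.05 14.5 [-0.5, 23.2, -0.1] -17.7
0.1 14.5 [0.1, 27.3, -0.1] -20.6
0.15 14.5 [1.0, 31.4, -0.1] -23.5
0.2 14.5 [2.1, 35.4, -0.1] -26.3
0.25 14.5 [3.3, 39.4, -0.1] -29.2
```

The lever has moved to -0.149, which gives a contact offset of about 21 mm. The push works, so I'll continue along the arc.

```bash
python3 - <<'E'
from lev import *
f=np.arange(-.1,.5,.05);rows(f,[21]*len(f),z=28.5)
E
```

```text
6.45 [ 648.1 -135.2   28.9] heading -0.26 [ 0.3 -1.4  0.2]
-0.1 21 [-2.3, 4.3, 0.4] -9.2
-0.05 21 [-2.6, 8.6, 0.4] -12.0
0.0 21 [-2.7, 12.8, 0.4] -14.9
0.05 21 [-2.5, 17.0, 0.4] -17.7
0.1 21 [-2.2, 21.2, 0.4] -20.6
0.15 21 [-1.6, 25.4, 0.4] -23.5
0.2 21 [-0.8, 29.6, 0.4] -26.3
0.25 21 [0.2, 33.7, 0.4] -29.2
0.3 21 [1.3, 37.8, 0.4] -32.1
0.35 21 [2.7, 41.8, 0.4] -34.9
0.4 21 [4.3, 45.7, 0.4] -37.8
0.45 21 [6.1, 49.5, 0.4] -40.7
```

Call:
drive_tool(targets=[[1, -2, 4.3, 0, -7], [1, -2.6, 8.6, 0, -12], [1, -2.7, 12.8, 0, -14.9], [1, -2.5, 17, 0, -17.7], [1, -2.2, 21.2, 0, -20.6], [1, -1.6, 25.4, 0, -23.5], [1, -0.8, 29.6, 0, -26.3], [1, 0.2, 33.7, 0, -29.2], [1, 1.3, 37.8, 0, -32.1], [1, 2.7, 41.8, 0, -34.9], [1, 4.3, 45.7, 0, -37.8], [1, 6.1, 49.5, 0, -40.7]])

```text
clock: 7.65
position: [654.4, -86.1, 28.9]
ee_rot: [-0.224, 0.975, -0.0, -0.0]
contact_force: [0.4, -3.2, 1.0]
gripper_width: -0.2
grasp_force: 1.0
```

```bash
python3 - <<'E'
from lev import *
f=np.r_[np.arange(.5,.86,.05),.87,.89,.91,.93,.95,.97,.99];rows(f,[21]*len(f),z=28.5)
cv2.imwrite("pics/w5.png",cv2.resize(arm.get_image("wrist")[140:290,250:450],None,fx=4,fy=4,interpolation=2))
E
```

```text
7.65 [654.4 -86.1  28.9] heading 0.452 [ 0.4 -3.2  1. ]
0.5 21 [-1.6, 4.2, 0.4] -2.7
0.55 21 [-2.4, 8.4, 0.4] -5.6
0.6 21 [-2.9, 12.6, 0.4] -8.5
0.65 21 [-3.3, 16.8, 0.4] -11.3
0.7 21 [-3.4, 21.0, 0.4] -14.2
0.75 21 [-3.3, 25.3, 0.4] -17.0
0.8 21 [-3.0, 29.5, 0.4] -19.9
0.85 21 [-2.5, 33.7, 0.4] -22.8
0.87 21 [-2.2, 35.3, 0.4] -23.9
0.89 21 [-1.9, 37.0, 0.4] -25.1
0.91 21 [-1.6, 38.7, 0.4] -26.2
0.93 21 [-1.2, 40.3, 0.4] -27.4
0.95 21 [-0.8, 42.0, 0.4] -28.5
0.97 21 [-0.4, 43.6, 0.4] -29.7
0.99 21 [0.1, 45.2, 0.4] -30.8
```

Call:
drive_tool(targets=[[1, -1.6, 4.2, 0, -2.7], [1, -2.4, 8.4, 0, -5.6], [1, -2.9, 12.6, 0, -8.5], [1, -3.3, 16.8, 0, -11.3], [1, -3.4, 21, 0, -14.2], [1, -3.3, 25.3, 0, -17], [1, -3, 29.5, 0, -19.9], [1, -2.8, 31.5, 0, -21.3], [1, -2.5, 33.7, 0, -22.8], [1, -2.3, 34.7, 0, -23.4], [1, -2.2, 35.3, 0, -23.9], [1, -2.2, 35.3, 0, -23.9]])

```text
clock: 8.9
position: [641.4, -53.1, 28.8]
ee_rot: [-0.42, 0.907, 0.0, 0.0]
contact_force: [0.8, 0.3, -0.4]
gripper_width: -0.3
grasp_force: 0.5
```

Call:
drive_tool(targets=[[1, 0.1, 0.8, 0, -0.6], [1, 0.3, 1.6, 0, -1.2], [1, 0.5, 2.4, 0, -1.7], [1, 0.6, 3.2, 0, -2.3], [1, 0.6, 3.2, 0, -2.3]])

```text
clock: 9.4
position: [639.1, -51.2, 29.1]
ee_rot: [-0.439, 0.899, -0.0, 0.001]
contact_force: [1.4, 0.0, -0.6]
gripper_width: -0.2
grasp_force: 0.9
```

```bash
cat >> lev.py <<'E'
def prof(lo,hi,r=64,n=60,c=(572,-102.5),z=38):
    s=arm.read_state();g=cv2.cvtColor(arm.get_image("wrist"),cv2.COLOR_BGR2GRAY).astype(np.float32)
    th=np.linspace(lo,hi,n);rs=(r-2,r,r+2)
    v=np.mean([cv2.remap(g,uv[None,:,0],uv[None,:,1],1).ravel() for uv in [np.float32([proj("wrist",[c[0]+q*np.cos(t),c[1]+q*np.sin(t),z],s) for t in th]) for q in rs]],0)
    print(s["position"].round(1),s["contact_force"].round(1))
    print(" ".join(f"{t:.2f}:{int(x)}" for t,x in zip(th,v)))
E
python3 - <<'E'
from lev import *
prof(.5,1.5,n=51)
E
```

```text
[639.1 -51.2  29.1] [ 1.4  0.  -0.6]
0.50:115 0.52:114 0.54:116 0.56:115 0.58:115 0.60:109 0.62:115 0.64:114 0.66:114 0.68:114 0.70:115 0.72:115 0.74:113 0.76:106 0.78:89 0.80:56 0.82:42 0.84:46 0.86:47 0.88:46 0.90:46 0.92:49 0.94:49 0.96:78 0.98:111 1.00:104 1.02:87 1.04:39 1.06:42 1.08:50 1.10:52 1.12:52 1.14:55 1.16:55 1.18:56 1.20:57 1.22:64 1.24:101 1.26:115 1.28:115 1.30:114 1.32:117 1.34:131 1.36:129 1.38:125 1.40:162 1.42:172 1.44:172 1.46:174 1.48:173 1.50:173
```

The lever is at about 0.875 and the gap to the block is about 0.07 rad. I'll push on in small steps.

Call:
drive_tool(targets=[[1, 0, 1, 0, -0.5], [1, 0.1, 2, 0, -1], [1, 0.2, 3, 0, -1.7], [1, 0.3, 4, 0, -2.3], [1, 0.4, 5, 0, -3], [1, 0.4, 5, 0, -3]])

```text
clock: 10.05
position: [634.2, -48.8, 28.9]
ee_rot: [-0.462, 0.887, 0.0, -0.0]
contact_force: [2.3, 1.2, -0.4]
gripper_width: -0.0
grasp_force: 0.8
```

```bash
python3 - <<'E'
from lev import *
prof(.72,1.12,n=41)
E
```

```text
[634.2 -48.8  28.9] [ 2.3  1.2 -0.4]
0.72:112 0.73:113 0.74:113 0.75:113 0.76:114 0.77:113 0.78:112 0.79:112 0.80:111 0.81:110 0.82:103 0.83:96 0.84:91 0.85:90 0.86:74 0.87:45 0.88:41 0.89:43 0.90:47 0.91:45 0.92:46 0.93:47 0.94:46 0.95:49 0.96:46 0.97:45 0.98:48 0.99:48 1.00:48 1.01:48 1.02:47 1.03:43 1.04:34 1.05:33 1.06:39 1.07:46 1.08:46 1.09:50 1.10:50 1.11:48 1.12:49
```

Call:
drive_tool(targets=[[1, 0, 0.5, 0, 0], [1, 0, 1, 0, 0], [1, 0, 1.5, 0, 0], [1, 0, 1.5, 0, 0]])

```text
clock: 10.5
position: [633.1, -47.9, 28.8]
ee_rot: [-0.462, 0.887, 0.0, -0.0]
contact_force: [2.2, -0.3, 0.8]
gripper_width: -0.1
grasp_force: 0.8
```

```bash
python3 - <<'E'
from lev import *
prof(.82,.92,n=11)
E
```

```text
[633.1 -47.9  28.8] [ 2.2 -0.3  0.8]
0.82:111 0.83:110 0.84:105 0.85:96 0.86:92 0.87:90 0.88:75 0.89:45 0.90:40 0.91:42 0.92:45
```

Call:
drive_tool(targets=[[1, 0, 0.5, 0, 0], [1, 0, 1, 0, 0], [1, 0, 1.5, 0, 0], [1, 0, 1.5, 0, 0]])

```text
clock: 10.95
position: [632.7, -47.5, 28.9]
ee_rot: [-0.462, 0.887, -0.001, 0.001]
contact_force: [5.0, -3.1, -0.6]
gripper_width: 0.4
grasp_force: 2.5
```

```bash
python3 - <<'E'
from lev import *
prof(.82,.94,n=13)
E
```

```text
[632.7 -47.5  28.9] [ 5.  -3.1 -0.6]
0.82:114 0.83:113 0.84:111 0.85:106 0.86:98 0.87:89 0.88:78 0.89:51 0.90:38 0.91:43 0.92:44 0.93:44 0.94:48
```

Call:
drive_tool(targets=[[1, 0, 0.5, 0, 0], [1, 0, 1, 0, 0], [1, 0, 1, 0, 0], [1, 0, 1, 0, 0]])

```text
clock: 11.4
position: [632.6, -47.4, 29.0]
ee_rot: [-0.462, 0.887, -0.001, 0.001]
contact_force: [6.0, -4.4, -2.0]
gripper_width: 0.2
grasp_force: 3.6
```

```bash
python3 - <<'E'
from lev import *
prof(.82,.94,n=13)
rows([.97,.97,.97,.97],[21,-21,-40,-30],z=28.5)
E
```

```text
[632.6 -47.4  29. ] [ 6.  -4.4 -2. ]
0.82:112 0.83:112 0.84:111 0.85:104 0.86:95 0.87:90 0.88:81 0.89:56 0.90:41 0.91:45 0.92:46 0.93:45 0.94:48
11.45 [632.6 -47.4  29. ] heading 0.96 [ 6.9 -4.7 -1.7]
0.97 21 [-2.3, -2.1, 0.5] -0.6
0.97 -21 [-1.9, 39.9, 0.4] -0.6
0.97 -40 [-1.7, 58.9, 0.3] -0.6
0.97 -30 [-1.8, 48.9, 0.4] -0.6
```

The lever is against the stop: it stopped moving while the force rose to about 8 N. Now I'll go over to the other side of the pin.

Call:
drive_tool(targets=[[1, 0, -5, 0, 0], [1, 0, -10, 0, 0], [1, 0, -10, -30, 0], [1, 0, -10, -65, 0], [1, -2, 10, -65, 0], [1, -2, 35, -65, 0], [1, -2, 60, -65, 0], [1, -2, 60, -65, 0], [1, -2, 60, -40, 0], [1, -2, 60, -20, 0], [1, -2, 60, 0, 0], [1, -2, 60, 0, 0]])

```text
clock: 12.65
position: [580.5, -11.2, 25.7]
ee_rot: [-0.461, 0.887, 0.001, -0.004]
contact_force: [-0.6, 0.2, -1.4]
gripper_width: -0.3
grasp_force: 0.0
```

```bash
python3 - <<'E'
from lev import *
prof(.82,1.1,n=29)
rows(np.r_[.966,.966,np.arange(.95,.4,-.05)],np.r_[-28,-22,[-21]*11],z=28.5)
E
```

```text
[580.5 -11.2  25.7] [-0.6  0.2 -1.4]
0.82:130 0.83:129 0.84:130 0.85:131 0.86:130 0.87:130 0.88:130 0.89:122 0.90:95 0.91:57 0.92:51 0.93:52 0.94:50 0.95:53 0.96:52 0.97:52 0.98:53 0.99:52 1.00:52 1.01:53 1.02:53 1.03:54 1.04:49 1.05:38 1.06:31 1.07:41 1.08:47 1.09:47 1.10:47
12.7 [582.1 -11.   27.4] heading 0.96 [ 0.3 -0.3  0.7]
0.966 -28 [-1.1, -15.7, -1.1] -0.4
0.966 -22 [-1.1, -21.7, -1.2] -0.4
0.95 -21 [-1.5, -24.1, -1.2] 0.6
0.9 -21 [-2.4, -28.2, -1.2] 3.4
0.85 -21 [-3.1, -32.4, -1.2] 6.3
0.8 -21 [-3.6, -36.6, -1.2] 9.2
0.75 -21 [-3.9, -40.8, -1.2] 12.0
0.7 -21 [-3.9, -45.0, -1.2] 14.9
0.65 -21 [-3.8, -49.2, -1.2] 17.7
0.6 -21 [-3.4, -53.5, -1.3] 20.6
0.55 -21 [-2.9, -57.7, -1.3] 23.5
0.5 -21 [-2.1, -61.8, -1.3] 26.3
0.45 -21 [-1.1, -65.9, -1.3] 29.2
```

Call:
drive_tool(targets=[[1, -1, -8, -1, 0], [1, -1, -15, -1, 0], [1, -1, -19, -1, 0], [1, -1.3, -22, -1, 0], [1, -1.5, -24, -1, 0.6], [1, -2.4, -28.2, -1, 3.4], [1, -3.1, -32.4, -1, 6.3], [1, -3.6, -36.6, -1, 9.2], [1, -3.9, -40.8, -1, 12], [1, -3.9, -45, -1, 14.9], [1, -3.8, -49.2, -1, 17.7], [1, -3.4, -53.5, -1, 20.6]])

```text
clock: 13.9
position: [628.6, -38.1, 30.1]
ee_rot: [-0.295, 0.956, 0.0, -0.0]
contact_force: [-1.8, 2.0, 2.1]
gripper_width: 0.0
grasp_force: 1.1
```

```bash
python3 - <<'E'
from lev import *
prof(.4,.8,n=41)
rows(np.arange(.58,.2,-.04),[-21]*10,z=28.5)
E
```

```text
[628.6 -38.1  30.1] [-1.8  2.   2.1]
0.40:125 0.41:124 0.42:126 0.43:126 0.44:125 0.45:123 0.46:125 0.47:125 0.48:127 0.49:128 0.50:127 0.51:124 0.52:124 0.53:125 0.54:120 0.55:81 0.56:55 0.57:52 0.58:53 0.59:50 0.60:50 0.61:52 0.62:48 0.63:46 0.64:48 0.65:46 0.66:46 0.67:47 0.68:45 0.69:42 0.70:39 0.71:59 0.72:99 0.73:116 0.74:118 0.75:118 0.76:118 0.77:116 0.78:118 0.79:117 0.80:117
13.95 [629.1 -38.5  30. ] heading 0.597 [-0.8 -0.1  1.4]
0.58 -21 [0.9, -1.2, 1.5] 1.0
0.54 -21 [0.2, -4.5, 1.5] 3.3
0.5 -21 [-0.4, -7.8, 1.5] 5.5
0.46 -21 [-0.9, -11.2, 1.5] 7.8
0.42 -21 [-1.2, -14.6, 1.5] 10.1
0.38 -21 [-1.4, -17.9, 1.5] 12.4
0.34 -21 [-1.4, -21.3, 1.5] 14.7
0.3 -21 [-1.3, -24.7, 1.5] 17.0
0.26 -21 [-1.1, -28.1, 1.5] 19.3
0.22 -21 [-0.7, -31.5, 1.5] 21.6
```

Call:
drive_tool(targets=[[1, 0.3, -3, 1, 2.5], [1, -0.4, -7.8, 1, 5.5], [1, -0.9, -11.2, 1, 7.8], [1, -1.2, -14.6, 1, 10.1], [1, -1.4, -17.9, 1, 12.4], [1, -1.4, -21.3, 1, 14.7], [1, -1.3, -24.7, 1, 17], [1, -1.2, -25.5, 1, 17.5], [1, -1.2, -25.5, 1, 17.5]])

```text
clock: 14.85
position: [644.7, -58.5, 29.1]
ee_rot: [-0.148, 0.989, 0.0, 0.001]
contact_force: [-0.1, 0.2, 1.1]
gripper_width: -0.1
grasp_force: 0.6
```

```bash
python3 - <<'E'
from lev import *
prof(.15,.5,n=36)
prof(.1,.4,n=31,r=105,z=25)
E
```

```text
[644.7 -58.5  29.1] [-0.1  0.2  1.1]
0.15:118 0.16:117 0.17:117 0.18:117 0.19:118 0.20:118 0.21:119 0.22:118 0.23:118 0.24:108 0.25:57 0.26:46 0.27:45 0.28:45 0.29:45 0.30:45 0.31:47 0.32:46 0.33:45 0.34:45 0.35:46 0.36:47 0.37:47 0.38:47 0.39:41 0.40:39 0.41:74 0.42:101 0.43:113 0.44:116 0.45:119 0.46:118 0.47:119 0.48:118 0.49:119 0.50:119
[644.5 -58.5  29. ] [1.5 0.1 0.4]
0.10:131 0.11:127 0.12:129 0.13:123 0.14:121 0.15:117 0.16:116 0.17:113 0.18:99 0.19:55 0.20:32 0.21:36 0.22:37 0.23:36 0.24:40 0.25:40 0.26:38 0.27:35 0.28:38 0.29:34 0.30:28 0.31:28 0.32:26 0.33:20 0.34:21 0.35:18 0.36:18 0.37:22 0.38:19 0.39:24 0.40:30
```

Call:
drive_tool(targets=[[1, 0, -2, 0, 1.2], [1, 0, -4, 0, 2.5], [1, 0.1, -6, 0, 3.8], [1, 0.2, -7.5, 0, 5], [1, 0.2, -7.5, 0, 5]])

```text
clock: 15.45
position: [646.2, -66.3, 28.8]
ee_rot: [-0.103, 0.995, -0.0, -0.0]
contact_force: [-0.3, 0.6, 0.8]
gripper_width: 0.1
grasp_force: 0.6
```

```bash
python3 - <<'E'
from lev import *
prof(.1,.36,n=27)
E
```

```text
[646.2 -66.3  28.8] [-0.3  0.6  0.8]
0.10:116 0.11:115 0.12:116 0.13:116 0.14:106 0.15:69 0.16:50 0.17:46 0.18:44 0.19:43 0.20:46 0.21:48 0.22:44 0.23:47 0.24:46 0.25:46 0.26:45 0.27:44 0.28:43 0.29:41 0.30:36 0.31:59 0.32:91 0.33:105 0.34:112 0.35:118 0.36:118
```

The lever is at 0.230 and the mark at 0.231. I'll come away and verify from above.

Call:
drive_tool(targets=[[1, 0, 4, 0, 0], [1, 0, 10, 0, 0], [1, 0, 20, 0, 0], [1, 0, 30, 0, 0], [1, 0, 30, -40, 0], [1, 0, 30, -80, 0], [1, 10, 30, -120, 0], [1, 30, 30, -160, 0], [1, 30, 30, -170, 0], [1, 30, 30, -170, 0], [1, 30, 30, -170, 0]])

```text
clock: 16.6
position: [610.0, -42.2, 197.5]
ee_rot: [-0.104, 0.995, 0.0, -0.001]
contact_force: [-0.2, 1.1, -1.5]
gripper_width: 0.7
grasp_force: 0.0
```

```bash
python3 - <<'E'
from lev import *
from disc import disc
s=arm.read_state();a=arm.get_image("wrist");c=disc(a,s,(572,-102.5))
prof(.1,.4,n=31,c=tuple(c));prof(.1,.4,n=31,r=110,z=25,c=tuple(c))
q=proj("wrist",[655,-85,40],s).astype(int);print(q,s["clock"])
u,v=q[0]-60,q[1]-45;print(u,v)
cv2.imwrite("pics/w6.png",cv2.resize(a[max(v,0):v+90,u:u+120],None,fx=6,fy=6,interpolation=2))
E
```

```text
disc 60 [ 572.07542623 -102.21747258] 118.11654523184252
[609.8 -42.3 196.7] [-0.2 -0.3  0.2]
0.10:135 0.11:136 0.12:135 0.13:131 0.14:117 0.15:86 0.16:68 0.17:58 0.18:55 0.19:53 0.20:54 0.21:55 0.22:56 0.23:56 0.24:56 0.25:56 0.26:55 0.27:56 0.28:55 0.29:47 0.30:48 0.31:70 0.32:88 0.33:102 0.34:114 0.35:123 0.36:132 0.37:136 0.38:137 0.39:137 0.40:137
[609.8 -42.5 196.4] [ 0.  -0.  -0.3]
0.10:186 0.11:183 0.12:183 0.13:183 0.14:183 0.15:184 0.16:185 0.17:186 0.18:189 0.19:185 0.20:156 0.21:106 0.22:59 0.23:57 0.24:104 0.25:158 0.26:189 0.27:189 0.28:190 0.29:189 0.30:188 0.31:189 0.32:189 0.33:189 0.34:189 0.35:189 0.36:189 0.37:189 0.38:189 0.39:188 0.40:189
[276 205] 16.6
216 160
```

View pics/w6.png

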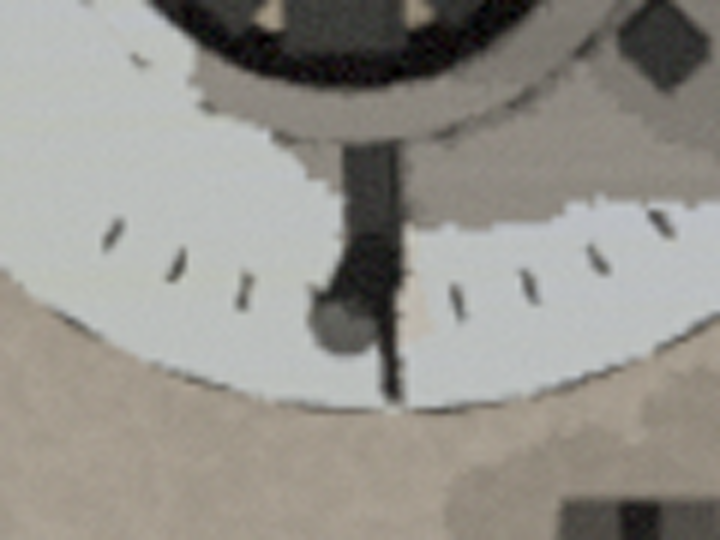

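The crop shows the lever arm (370,190) in line with the long mark at (388,370). The pin top (343,322) is displaced only by parallax. The lever measures 0.23 and the mark 0.225, and the arm is clear.

```bash
python3 -c "
from bench import arm
print(arm.job_done())"
```

```text
the job is handed in; nothing more can be done
None
```

The job is handed in: I pushed the iris lever against the stop block, then back to within about 0.01 rad of the long mark by the final wrist-camera measurement, and the arm is clear; I had no sign that anything else on the bench moved, though I didn't check the other items again in the images.

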